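# Lock the whetstone in its holder

### The arm

A 6-joint arm with a two-finger parallel gripper is mounted at the origin on the work surface. World frame = base frame: x ahead of the robot, y to its left, z up, the work surface at z = 0. Lengths are in mm, angles in rad, forces in N, time in s.
With the tool pointing down it reaches from about 275 to 775 mm from the base axis. Payload 14.6 kg.
Tool frame: the origin (TCP) lies between the finger pads; the fingertips stand ahead of it and the grasp point (between the pads) lies 5 mm behind it (ctrl.tips_ahead is the z of the fingertips in the tool frame, in mm); z points along the fingers, x is the direction in which the jaws open and shut, and the axes are right-handed (so a half turn about z gives the same grasp; the last joint's range is limited). The gripper opens to 85 mm and grips with 20 to 120 N. Pads are 22 mm wide; open, the fingers measure 114 mm over their backs; the gripper's body (76 mm by 85 mm) begins 54 mm behind the grasp point. The pads swing forward as they close: fully open they stand 13 mm farther back than shut.
Start: joints at [0.954, 0.263, -0.048, 1.259, 0, 1.415], TCP at [233.924, 470.008, 215.478] pointing down, gripper open.
Joint ranges: [-2.65, 2.65], [-0.89, 1.7], [-1.18, 1.37], [-2.13, 2.11], [-1.35, 1.29], [-3.14, 3.14]. Speed limits (rad/s): [1.89, 1.89, 2.57, 2.79, 3.14, 3.14].

### API

Orientations are given as a unit quaternion [w, x, y, z].
In Python, from plant import ctrl gives the robot as it stands.
- The arm moves only by the shell command python3 -m pendant 'ROWS' [FORCE]. ROWS is JSON, a list of rows, each an object with "offset": the shift along the tool's x, y, z as a fraction of full scale, a list of three; "rot": the turn, a rotation vector about the tool's x, y, z as a fraction of full scale, a list of three; "hand": the closure, from -1 (fully open) to 1 (shut). A call has exactly 10 rows; each row shifts and turns the commanded pose from where the row before left it, along the tool's axes as they then stand; what a row does not reach is not made up. Full scale, the value 1, is 300 mm for a shift and 0.15 rad for a turn. A row lasts 1/10 s, in which the tool goes at most 50 mm and 8.59 degrees, less where a joint would pass 70% of its speed; a pose out of reach is approached as far as the arm can. A call with a number of a shift or a turn outside -1 to 1 is refused whole. A call with a gripper value outside its range is refused whole. The fingers move at their own pace and stop on an object; FORCE is the grip in N (left out, the last holds). Time passes only in rows, so rows that do not move let the fingers close, or fill a call up. It gives the time, the measured TCP pose, the force and the opening at its end, in the units of the state.
- ctrl.observe(): the state, without advancing time (a new reading comes with each control period).
- ctrl.capture(name): name is "scene" or "top"; returns the picture (400x640x3 uint8, red, green, blue); there is no depth.
- ctrl.calibration(name): a dict with "K" (3x3 intrinsics, pixels), "dist" ([k1, k2, p1, p2, k3] as OpenCV has them; the pictures are not rectified), "eye" and "rotation" of the camera in the world. Camera axes: x right, y down, z forward; pixel columns grow to the right and rows downward; lengths in mm; the calibration is good to about 2 mm. A picture is of the moment at which its call begins. calibration takes no time and is no camera call.
- ctrl.job_done(): hands the job in, once; it reports no verdict.
The state is a dict: "t": time; "joint_positions": joint angles; "joint_vel": joint speeds; "tau": joint torques, N m; "tcp_pos": TCP position; "ee_rot": TCP orientation; "contact_force": force on the tool from outside, world axes, zero at the start; "wrist_torque": the same for the moment, N m; "opening": finger opening in mm.
Only numpy, scipy, OpenCV 4.12 (cv2) and the standard library are available. Lean on these libraries where they do the work, as an engineer would, in place of code of your own. Each camera call takes 0.05 s, during which the arm holds its last target.

### The job

The sharpening stone lies loose in its holder on the counter. First push the red cam lever round to its stop to free the slide, then push the sliding jaw forward until the stone is snug between both jaws, and then push the lever back all the way so that the cam locks the jaw. Pushing with the fingertips is enough: nothing is picked up, the stone stays flat in the holder, and everything else on the counter stays where it is.

Things in the scene. Friction and masses are not known exactly. Their poses are not given: they have to be found in the camera images.
- holder: Whetstone holder fixed to the counter: grey aluminium deck, top 16 mm above the counter. Origin at counter height right below the cam's pivot; +x points along the deck to the stone and far jaw (forward), +y to the left of that, z up. In mm: deck x -45 to 355, y -60 to 44; stone and jaws on the line y = -8, far jaw face at x = 334, 42 high.
- cam (a joint): Brass cam with red lever on the upright pivot at the holder's origin, rad. 0: the lobe (high point) grips the slide's bar, slide locked, lever along holder -x. Grows clockwise from above: at pi/2 the lever points along holder +y; stop at 1.75. Above 1.3 the cam is at its low point and the slide is free; below 0.6 it grips. Starts at 0 to 0.12. Takes 2 to 6 N at the grip; stays where left.
- lever_grip (a point): Middle of the lever's red grip, 65 mm from the pivot, 49 mm above the counter. The grip is a bar 14 mm wide, 35 to 90 mm from the pivot, 40 to 58 mm above the counter; inward of it a steel arm 12 mm wide and a hub of 9 mm radius, 60 mm high. Below the lever lie only the deck, the bar and its fence.
- bar_end (a point): Rear end of the flat dark clamp bar that runs back from the sliding jaw past the cam: holder x = -55 mm plus the jaw's value, y = -35.5 mm, 23 mm above the counter. The bar is 16 mm wide, its top 29 mm high. A fence 30 mm high runs along its outer side (holder y -56 to -45, x -32 to 24 mm); a strap 33 mm high crosses it at holder x 41 to 51, y -56 to -23 mm.
- jaw (a joint): Travel of the sliding jaw along holder +x, m: 0 fully back, 0.052 its stop. Starts at 0 to 0.022; the stone is snug between both jaws at 0.045. With the cam low about 2 N moves it, 2 to 6 N more once it pushes the stone along; locked, it does not move.
- jaw_back (a point): Point on the flat back (facing holder -x) of the sliding jaw's upright steel thumb plate, where it is pushed: holder x = 85 mm plus the jaw's value, y = 0, 36 mm above the counter. Plate: holder y -36 to 20 mm, 17 to 46 mm above the counter. Behind it the deck is free back to the cam disc (within 21 mm of the pivot, 29 mm high), save for bar and strap at y below -23 mm.
- stone: Loose whetstone, brown over grey, 180 x 60 x 30 mm, about 0.65 kg, long axis along its x; origin at the centre of its underside, which lies on rubber strips 19 mm above the counter. Snug, its centre is at holder x = 244 mm; it starts up to 8 mm short of the far jaw.
- mortar: Bystander: grey granite mortar, 162 mm across, 110 mm high, 3 kg; origin under its centre.
- clay_bowl: Bystander: terracotta mortar bowl, 148 mm across, 110 mm high; origin under its centre.
- pestle: Bystander: pale wooden pestle lying along its x, 200 mm long, 42 mm thick; origin under its middle.
- spoon_rest: Bystander: stainless spoon rest, 154 mm long along its x, 76 mm wide, 14 mm high; origin under its middle.
- scoop: Bystander: green plastic scoop, 168 mm long along its x (handle to -x), 66 mm wide, 38 mm high; origin under it.
- jar: Bystander: amber glass jar with a yellow lid, 64 mm across, 100 mm high; origin under its centre.
- cup: Bystander: stainless cup, 72 mm across, 80 mm high; origin under its centre.
There are look-alikes about, which are no part of the job. What is shaped like the stone but yellow is not meant.

How it is judged (in metres and radians):
On the way, in this order (a step that is already met when the one before it is completed fails the run):
1. the cam is turned to its low point while the jaw still stands where it was (value of joint cam above 1.4 rad and distance of jaw_back from where it was at the start of the episode below 0.006 m), for 0.1 s.
2. with the cam still low, the sliding jaw is pushed forward until the stone is snug between both jaws (value of joint cam above 1.1 rad and value of joint jaw above 0.0425 m and angle between stone's own z axis and vertical below 0.06 rad and z of stone in the frame of holder between 0.014 and 0.024 m and y of stone in the frame of holder between -0.023 and 0.007 m), for 0.1 s.
3. the lever is turned back and locks the jaw on the stone (value of joint cam below 0.25 rad and value of joint jaw above 0.0425 m and angle between stone's own z axis and vertical below 0.06 rad and z of stone in the frame of holder between 0.014 and 0.024 m and y of stone in the frame of holder between -0.023 and 0.007 m), for 0.2 s.
At the end, for the whole second after the job is handed in: Cam within 0.25 rad of its locked position, sliding jaw within 2.5 mm of snug (jaw joint above 0.0425), stone flat in the holder on its centre line (within 15 mm) and at rest (all of step 3 and linear speed of stone below 0.01 m/s and velocity of joint cam between -0.05 and 0.05 rad/s); the robot touches nothing.
It fails at once if the stone is lifted out of its bed or tipped (z of stone in the frame of holder above 0.031 m or angle between stone's own z axis and vertical above 0.2 rad).
It fails at once if anything else on the counter is moved more than 20 mm, lifted or knocked over (distance of any of mortar, clay_bowl, pestle, spoon_rest, scoop, jar, cup from where it was at the start of the episode above 0.02 m or angle between any of mortar, clay_bowl, pestle, spoon_rest, scoop, jar, cup's own z axis and vertical above 0.3 rad).
It also fails if it takes over 58 s, if anything falls off the work surface, if the arm or the gripper's body presses on something with over 40 N, if the wrist force passes 120 N, or if a joint passes its speed limit or range.

## Working session

There is one attempt and no reset: what is moved stays moved. The work goes in short steps, Python scripts to look and compute and a shell command to move; the robot and the scene stay as the last step left them, time stands still between calls to the robot, and variables do not carry over. Pictures are saved under pics/ and viewed, and the job is handed in when it is done.

```bash
ls; mkdir -p pics; python3 - <<'E'
from plant import ctrl
import cv2
print(ctrl.observe(), ctrl.tips_ahead)
for n in("scene","top"):
    im=ctrl.capture(n); cv2.imwrite(f"pics/{n}0.png",im[:,:,::-1]); c=ctrl.calibration(n); print(n,c)
E
```

```text
pics
{'t': 0.0, 'joint_positions': array([ 9.53696946e-01,  2.63527619e-01, -4.89519801e-02,  1.25942217e+00,
        1.58528644e-05,  1.41552507e+00]), 'joint_vel': array([-0.00021911,  0.00012202, -0.0007409 ,  0.00142886,  0.0007014 ,
        0.00143432]), 'tau': array([ 2.39029004e-05, -6.37615800e+01,  3.84566367e+01,  1.38452198e-02,
       -2.56783778e-04,  9.85047137e-06]), 'tcp_pos': array([233.73889472, 469.75311771, 215.01716499]), 'ee_rot': array([ 2.07536116e-04,  8.50172049e-01,  5.26504684e-01, -5.12340859e-04]), 'contact_force': array([-0.29869505, -0.43685442,  0.82183973]), 'wrist_torque': array([0.02854377, 0.01710014, 0.03690773]), 'opening': 85.75614142452747} 14.0
scene {'K': array([[442.54695259,   0.        , 320.70116013],
       [  0.        , 442.54695259, 203.55764594],
       [  0.        ,   0.        ,   1.        ]]), 'dist': array([0.00279565, 0.        , 0.        , 0.        , 0.        ]), 'eye': array([1746.41584169, -525.91098391,  894.67704713]), 'rotation': array([-0.41039464,  0.72323282,  0.48817359, -0.26494731])}
top {'K': array([[510.03081403,   0.        , 323.71641579],
       [  0.        , 510.03081403, 187.73379943],
       [  0.        ,   0.        ,   1.        ]]), 'dist': array([-0.03931206,  0.        ,  0.        ,  0.        ,  0.        ]), 'eye': array([ 444.85259231,  -16.42030553, 1563.98429821]), 'rotation': array([-0.02607135,  0.71017431, -0.70298475,  0.02802109])}
```

View pics/scene0.png

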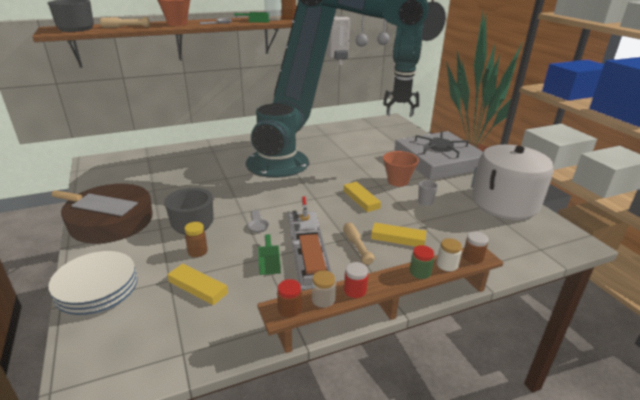

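View pics/top0.png

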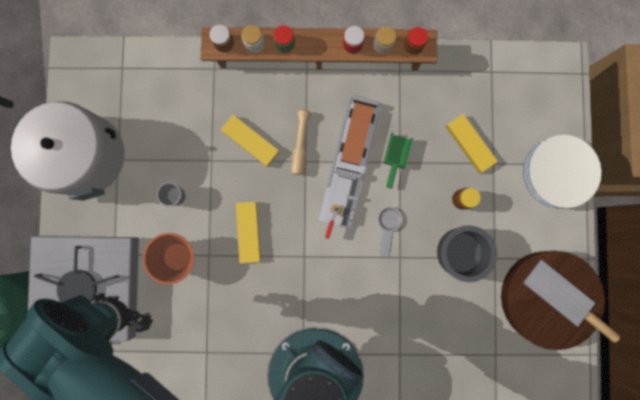

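The top view shows the holder running upward from (340,215) to (365,100). The brown stone is at (357,132), and the red lever at (330,228) points back toward the robot base.

Possible confusions:
- **Stone:** the yellow blocks at (250,140), (248,232) and (472,143) have its shape but the wrong colour.
- **Lever:** the red jar lids at (284,38), (353,38) and (417,38) are on the shelf.

I choose the brown stone and the red lever on the grey holder, and check them in a close crop.

```bash
cat > h.py <<'E'
import numpy as np, cv2
from scipy.spatial.transform import Rotation as R
from plant import ctrl
def cal(n):
    c=ctrl.calibration(n); q=np.array(c["rotation"]); M=R.from_quat(q[[1,2,3,0]]).as_matrix()
    return c["K"],c["dist"],np.array(c["eye"]),M
def ray(n,uv,z):
    K,d,e,M=cal(n)
    p=cv2.undistortPoints(np.array(uv,float).reshape(-1,1,2),K,d).reshape(-1,2)
    v=np.c_[p,np.ones(len(p))]@M.T
    return e+v*((z-e[2])/v[:,2])[:,None]
def proj(n,P):
    K,d,e,M=cal(n)
    Mi=M.T; return cv2.projectPoints(np.array(P,float).reshape(-1,3),cv2.Rodrigues(Mi)[0],-Mi@e,K,d)[0].reshape(-1,2)
E
python3 - <<'E'
import cv2,numpy as np
from h import *
print(proj("top",[[0,0,0],[400,0,0]]))
im=cv2.imread("pics/top0.png")
cv2.imwrite("pics/crop0.png",cv2.resize(im[90:250,300:420],None,fx=4,fy=3.7,interpolation=cv2.INTER_CUBIC)[:600])
im2=cv2.imread("pics/scene0.png")
cv2.imwrite("pics/crop0s.png",cv2.resize(im2[190:300,230:360],None,fx=5,fy=5,interpolation=cv2.INTER_CUBIC))
hsv=cv2.cvtColor(im,cv2.COLOR_BGR2HSV)
for nm,m in (("red",(((hsv[...,0]<6)|(hsv[...,0]>174))&(hsv[...,1]>150)&(hsv[...,2]>80))),("brown",((hsv[...,0]>=5)&(hsv[...,0]<16)&(hsv[...,1]>110)&(hsv[...,2]>90)))):
    m=m.astype(np.uint8); n,l,s,c=cv2.connectedComponentsWithStats(m)
    for i in range(1,n):
        if s[i,4]>8 and 300<c[i,0]<420: print(nm,s[i],c[i], cv2.minAreaRect(np.argwhere(l==i)[:,::-1].astype(np.float32)))
E
```

```text
[[315.13276119 374.93731617]
 [316.57760176 241.49529404]]
red [408  27  20  20 308] [417.46103896  36.62662338] ((417.5, 36.5), (19.0, 19.0), 90.0)
red [343  40  20  13 104] [351.04807692  47.625     ] ((351.4602355957031, 46.938995361328125), (19.416486740112305, 10.094512939453125), 11.88865852355957)
red [326 222   7  15  41] [328.92682927 229.2195122 ] ((329.0, 229.00003051757812), (2.5298221111297607, 15.17893123626709), 18.43494987487793)
brown [ 202   28  235   35 4719] [320.35155753  47.15109133] ((318.9947509765625, 44.552330017089844), (234.27508544921875, 32.836605072021484), 0.5456575751304626)
brown [ 342  103   32   61 1123] [357.11843277 132.8762244 ] ((357.0294189453125, 132.8823699951172), (20.858062744140625, 59.421226501464844), 14.03624439239502)
```

View pics/crop0.png

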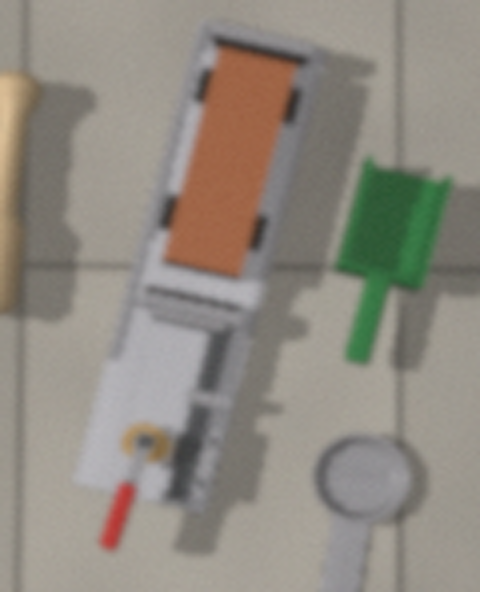

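View pics/crop0s.png

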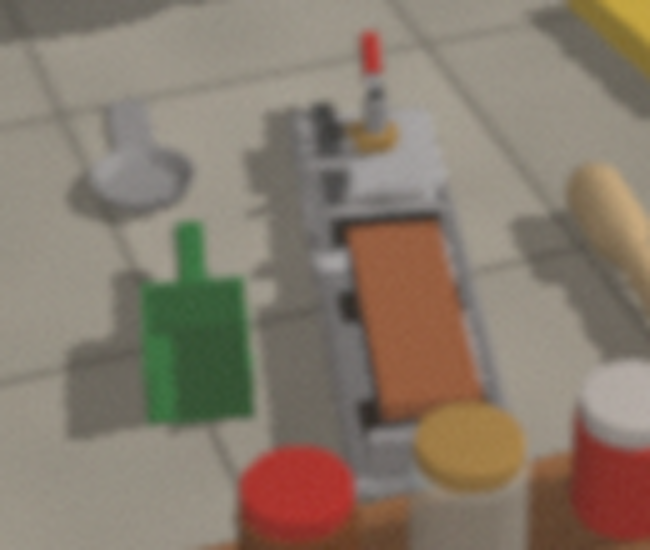

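The close crop confirms the brown stone in the holder, the brass cam at about (336,209) and the red lever. I register the holder pose from the deck corners, hub and stone.

```bash
cat > fit.py <<'E'
from h import *
px=np.array([[77,487],[205,20],[328,46],[146,441],[100,362]],float)/[4,3.7]+[300,90]-0.4
obj=np.array([[-45,44],[355,44],[355,-60],[0,0],[50,44]],float); z=[16,30,30,45,16]
W=np.array([ray("top",[p],h)[0,:2] for p,h in zip(px,z)])
use=[0,1,2,3]
a=obj[use]-obj[use].mean(0); b=W[use]-W[use].mean(0)
U,S,Vt=np.linalg.svd(a.T@b); Rm=Vt.T@U.T
t=W[use].mean(0)-Rm@obj[use].mean(0); yaw=np.arctan2(Rm[1,0],Rm[0,0])
print("yaw",np.degrees(yaw),"t",t); print(((W-t)@Rm-obj).round(1))
s=ray("top",[[357.03,132.9]],49)[0,:2]; print("stone",s,(s-t)@Rm)
g=ray("top",[[328.93,229.2]],58)[0,:2]; print("grip",g,(g-t)@Rm)
s2=np.radians(0)
E
python3 fit.py; python3 - <<'E'
from h import *
im=cv2.imread("pics/top0.png")
cv2.imwrite("pics/c1.png",cv2.resize(im[160:240,310:380],None,fx=8,fy=7.5,interpolation=cv2.INTER_CUBIC))
cv2.imwrite("pics/c2.png",cv2.resize(im[90:170,320:400],None,fx=8,fy=7.5,interpolation=cv2.INTER_CUBIC))
E
```

```text
yaw -13.27877158684523 t [495.64679426 -58.34825579]
[[-0.  -1.2]
 [-2.2 -3.9]
 [-0.7  3.6]
 [ 2.9  1.5]
 [ 8.8  6.4]]
stone [ 727.37864052 -118.50177736] [239.35288448  -5.31896796]
grip [438.06363644 -36.57324069] [-61.04510163   7.96661244]
```

View pics/c1.png

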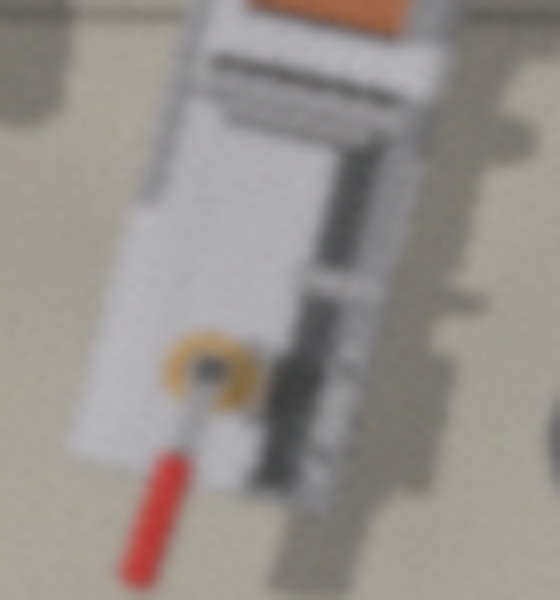

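View pics/c2.png

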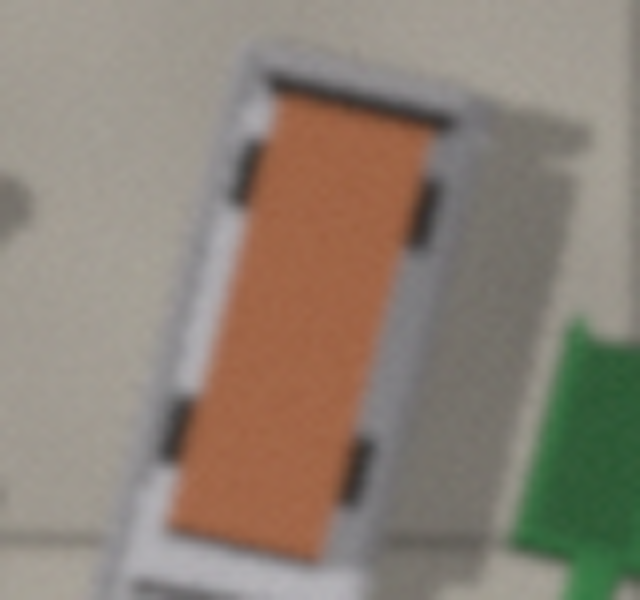

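```bash
cat > fit2.py <<'E'
from h import *
c1=lambda p:(np.array(p)/[8,7.5]+[310,160]-.45)
c2=lambda p:(np.array(p)/[8,7.5]+[320,90]-.45)
pt=lambda p,z:ray("top",[p],z)[0,:2]
disc=pt(c1([212,371]),29); rl=pt(c1([70,452]),16); rr=pt(c1([320,512]),16); hub=pt(c1([210,368]),60)
st=[pt(c2(p),49) for p in([275,92],[438,128],[322,558],[168,525])]
ang=lambda v:np.degrees(np.arctan2(v[1],v[0]))
print("stone sides",ang(st[0]-st[3]),ang(st[1]-st[2]),ang(st[0]-st[1])-90,ang(st[3]-st[2])-90,np.linalg.norm(st[0]-st[3]),np.linalg.norm(st[0]-st[1]))
print("rear",ang(rl-rr)-90,np.linalg.norm(rl-rr))
print("disc",disc,"hub",hub)
y=np.radians(-13.4); Rm=np.array([[np.cos(y),-np.sin(y)],[np.sin(y),np.cos(y)]])
for nm,p,o in(("disc",disc,(0,0)),("hub",hub,(0,0)),("rl",rl,(-45,44)),("rr",rr,(-45,-60)),("stone",np.mean(st,0),(242,-8)),("farjaw",pt(c2([360,108]),42),(334,-8)),("farjaw2",pt(c2([360,100]),42),(334,-8))): print(nm,"origin est",p-Rm@np.array(o))
t=disc
for nm,p,z in(("grip0",c1([140,580]),58),("grip1",c1([180,455]),58),("plateL",c1([225,115]),46),("plateR",c1([385,150]),46),("barend",c1([278,490]),29)): print(nm,(pt(p,z)-t)@Rm)
E
python3 fit2.py
```

```text
stone sides -12.525248144941163 -13.852143490881684 -12.822278098480709 -12.360820804942279 180.566162070234 63.23226982697438
rear -13.763157600036223 97.65908081849628
disc [498.70568273 -57.82305119] hub [498.78993893 -56.23989461]
disc origin est [498.70568273 -57.82305119]
hub origin est [498.78993893 -56.23989461]
rl origin est [499.47688208 -57.89549014]
rr origin est [500.34469482 -51.58183948]
stone origin est [494.0331211  -55.09007191]
farjaw origin est [494.87047719 -56.24066219]
farjaw2 origin est [498.16748541 -56.23111081]
grip0 [-87.1215236    6.55620822]
grip1 [-36.06709442   4.05131812]
plateL [99.58667095 20.06187091]
plateR [100.44212068 -41.32767946]
barend [-40.26735649 -35.46960523]
```

```bash
python3 -m pendant '[{"offset":[0,0,0],"rot":[0,0,-0.8],"hand":1},{"offset":[0,0,0],"rot":[0,0,-0.73],"hand":1},{"offset":[0,0,0],"rot":[0,0,0],"hand":1},{"offset":[0,0,0],"rot":[0,0,0],"hand":1},{"offset":[0,0,0],"rot":[0,0,0],"hand":1},{"offset":[0,0,0],"rot":[0,0,0],"hand":1},{"offset":[0,0,0],"rot":[0,0,0],"hand":1},{"offset":[0,0,0],"rot":[0,0,0],"hand":1},{"offset":[0,0,0],"rot":[0,0,0],"hand":1},{"offset":[0,0,0],"rot":[0,0,0],"hand":1}]' 
cat >> h.py <<'E'
O=np.array([498.5,-56.8]); YAW=np.radians(-13.3)
RH=np.array([[np.cos(YAW),-np.sin(YAW)],[np.sin(YAW),np.cos(YAW)]])
def st(tgts=()):
    s=ctrl.observe(); q=s["ee_rot"]; M=R.from_quat(q[[1,2,3,0]]).as_matrix()
    h=(s["tcp_pos"][:2]-O)@RH
    print("t",round(s["t"],2),"holder xy",h.round(1),"tcp z",round(s["tcp_pos"][2],1),"tipz",round(s["tcp_pos"][2]-ctrl.tips_ahead,1),"F_holder",(s["contact_force"][:2]@RH).round(1),"Fz",round(s["contact_force"][2],1),"open",round(s["opening"],1),"toolx",np.degrees(np.arctan2(M[1,0],M[0,0])).round(2),"tilt",M[2].round(4))
    p=s["tcp_pos"].copy()
    for x,y,tz in tgts:
        w=np.r_[O+RH@np.array([x,y]),tz+ctrl.tips_ahead]
        print((x,y,tz),"offset",(M.T@(w-p)/300).round(3)); p=w
E
python3 -c "
from h import *
print(ctrl.tips_ahead); st([(-66,-32,150),(-66,-32,38)])"
```

```text
t: 1.1
tcp_pos: [233.9, 470.0, 215.5]
ee_rot: [-0.0, 0.784, 0.62, 0.0]
contact_force: [0.6, 0.8, -0.4]
opening: 0.1
14.0
t 1.1 holder xy [-378.7  451.8] tcp z 215.5 tipz 201.5 F_holder [0.4 0.9] Fz -0.4 open 0.1 toolx 76.68 tilt [ 1.e-04  0.e+00 -1.e+00]
(-66, -32, 150) offset [-1.612  1.043  0.172]
(-66, -32, 38) offset [-0.    -0.     0.373]
```

```bash
python3 -m pendant '[{"offset":[-0.12,0.078,0],"rot":[0,0,0],"hand":1},{"offset":[-0.12,0.078,0],"rot":[0,0,0],"hand":1},{"offset":[-0.12,0.078,0],"rot":[0,0,0],"hand":1},{"offset":[-0.12,0.078,0],"rot":[0,0,0],"hand":1},{"offset":[-0.12,0.078,0],"rot":[0,0,0],"hand":1},{"offset":[-0.12,0.078,0],"rot":[0,0,0],"hand":1},{"offset":[-0.12,0.078,0],"rot":[0,0,0],"hand":1},{"offset":[-0.12,0.078,0],"rot":[0,0,0],"hand":1},{"offset":[-0.12,0.078,0],"rot":[0,0,0],"hand":1},{"offset":[-0.12,0.078,0],"rot":[0,0,0],"hand":1}]' 
python3 -c "
from h import *
st([(-66,-32,150),(-66,-32,38)])"
```

```text
t: 2.1
tcp_pos: [379.0, 64.0, 215.7]
ee_rot: [0.0, 0.784, 0.62, 0.0]
contact_force: [1.0, 0.5, 0.1]
opening: 0.1
t 2.1 holder xy [-144.1   90.1] tcp z 215.7 tipz 201.7 F_holder [0.9 0.7] Fz 0.1 open 0.1 toolx 76.68 tilt [ 2.e-04  7.e-04 -1.e+00]
(-66, -32, 150) offset [-0.407  0.26   0.172]
(-66, -32, 38) offset [-0.    -0.     0.373]
```

```bash
python3 -m pendant '[{"offset":[-0.1,0.065,0],"rot":[0,0,0],"hand":1},{"offset":[-0.1,0.065,0],"rot":[0,0,0],"hand":1},{"offset":[-0.1,0.065,0],"rot":[0,0,0],"hand":1},{"offset":[-0.1,0.065,0],"rot":[0,0,0],"hand":1},{"offset":[0,0,0.1],"rot":[0,0,0],"hand":1},{"offset":[0,0,0.1],"rot":[0,0,0],"hand":1},{"offset":[0,0,0.1],"rot":[0,0,0],"hand":1},{"offset":[0,0,0.1],"rot":[0,0,0],"hand":1},{"offset":[0,0,0],"rot":[0,0,0],"hand":1},{"offset":[0,0,0],"rot":[0,0,0],"hand":1}]' 
python3 -c "
from h import *
st([(-66,-32,38)])
for n in ('top','scene'): cv2.imwrite(f'pics/{n}1.png',ctrl.capture(n)[:,:,::-1])
a=cv2.imread('pics/top1.png')[150:250,290:400]; b=cv2.imread('pics/scene1.png')[160:260,250:360]
cv2.imwrite('pics/both1.png',cv2.resize(np.hstack([a,b]),None,fx=3.6,fy=3.6,interpolation=cv2.INTER_CUBIC))
"
```

```text
t: 3.1
tcp_pos: [427.0, -68.9, 96.1]
ee_rot: [-0.0, 0.784, 0.62, -0.0]
contact_force: [-0.4, 0.7, 0.3]
opening: 0.2
t 3.1 holder xy [-66.8 -28.2] tcp z 96.1 tipz 82.1 F_holder [-0.5  0.6] Fz 0.3 open 0.2 toolx 76.69 tilt [ 1.e-04 -5.e-04 -1.e+00]
(-66, -32, 38) offset [-0.013  0.003  0.147]
```

View pics/both1.png

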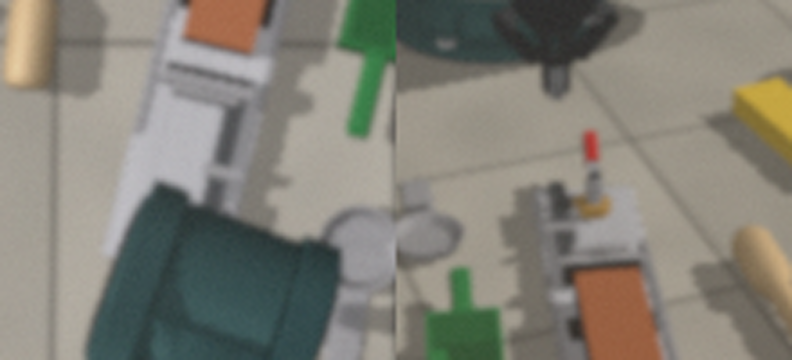

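```bash
python3 -c "
from h import *
w=[(-64,-34)]
for th in [.05,.2,.35,.5,.65,.8,.95,1.1,1.25,1.4,1.5,1.6,1.68]:
    s=7+11*np.sin(th)+14.5*np.cos(th) if th<1.571 else 7+11
    r=64; w.append((r*-np.cos(th)-s*np.sin(th), r*np.sin(th)-s*np.cos(th)))
w=np.array(w); print(np.c_[w,np.vstack([[0,0],np.diff(w,axis=0)/300])].round(3))
print(proj('scene',np.r_[O+RH@np.array([-66.8,-28.2]),82]))
"
python3 -m pendant '[{"offset":[-0.015,0.005,0.05],"rot":[0,0,0],"hand":1},{"offset":[0,0.005,0.05],"rot":[0,0,0],"hand":1},{"offset":[0,0,0.045],"rot":[0,0,0],"hand":1},{"offset":[0,0,0],"rot":[0,0,0],"hand":1},{"offset":[0,0,0],"rot":[0,0,0],"hand":1},{"offset":[0,0,0],"rot":[0,0,0],"hand":1},{"offset":[0.01,0,0],"rot":[0,0,0],"hand":1},{"offset":[0.01,0,0],"rot":[0,0,0],"hand":1},{"offset":[0,0,0],"rot":[0,0,0],"hand":1},{"offset":[0,0,0],"rot":[0,0,0],"hand":1}]'; python3 -c "
from h import *
st([])"
```

```text
[[-6.4000e+01 -3.4000e+01  0.0000e+00  0.0000e+00]
 [-6.5021e+01 -1.8805e+01 -3.0000e-03  5.1000e-02]
 [-6.7372e+01 -1.0215e+01 -8.0000e-03  2.9000e-02]
 [-6.8484e+01 -9.6800e-01 -4.0000e-03  3.1000e-02]
 [-6.8150e+01  8.7450e+00  1.0000e-03  3.2000e-02]
 [-6.6200e+01  1.8670e+01  7.0000e-03  3.3000e-02]
 [-6.2518e+01  2.8498e+01  1.2000e-02  3.3000e-02]
 [-5.7060e+01  3.7876e+01  1.8000e-02  3.1000e-02]
 [-4.9867e+01  4.6432e+01  2.4000e-02  2.9000e-02]
 [-4.1069e+01  5.3794e+01  2.9000e-02  2.5000e-02]
 [-3.0887e+01  5.9618e+01  3.4000e-02  1.9000e-02]
 [-2.3478e+01  6.2496e+01  2.5000e-02  1.0000e-02]
 [-1.6124e+01  6.4498e+01  2.5000e-02  7.0000e-03]
 [-1.0918e+01  6.5581e+01  1.7000e-02  4.0000e-03]]
[[293.9721298  193.30621005]]
t: 4.2
tcp_pos: [430.3, -68.1, 52.1]
ee_rot: [0.0, 0.784, 0.621, 0.0]
contact_force: [0.8, -0.4, -0.8]
opening: -0.3
t 4.2 holder xy [-63.7 -26.6] tcp z 52.1 tipz 38.1 F_holder [ 0.9 -0.2] Fz -0.8 open -0.3 toolx 76.71 tilt [-1.e-04  1.e-04 -1.e+00]
```

```bash
python3 -m pendant '[{"offset":[0.026,-0.004,0],"rot":[0,0,0],"hand":1},{"offset":[0.029,-0.008,0],"rot":[0,0,0],"hand":1},{"offset":[0.016,-0.002,0],"rot":[0,0,0],"hand":1},{"offset":[0.016,-0.002,0],"rot":[0,0,0],"hand":1},{"offset":[0.016,0,0],"rot":[0,0,0],"hand":1},{"offset":[0.016,0.001,0],"rot":[0,0,0],"hand":1},{"offset":[0.016,0.003,0],"rot":[0,0,0],"hand":1},{"offset":[0.016,0.004,0],"rot":[0,0,0],"hand":1},{"offset":[0.016,0.006,0],"rot":[0,0,0],"hand":1},{"offset":[0.016,0.006,0],"rot":[0,0,0],"hand":1}]'; python3 -c "
from h import *
st([])"
```

```text
t: 5.2
tcp_pos: [444.4, -14.7, 52.0]
ee_rot: [-0.0, 0.784, 0.62, -0.0]
contact_force: [0.0, -0.2, 0.4]
opening: -0.2
t 5.2 holder xy [-62.4  28.6] tcp z 52.0 tipz 38.0 F_holder [ 0.1 -0.2] Fz 0.4 open -0.2 toolx 76.69 tilt [ 0. -0. -1.]
```

```bash
python3 -c "
from h import *
st([])
for n in ('top','scene'): cv2.imwrite(f'pics/{n}2.png',ctrl.capture(n)[:,:,::-1])
a=cv2.imread('pics/top2.png')[150:250,290:400]; b=cv2.imread('pics/scene2.png')[160:260,250:360]
cv2.imwrite('pics/both2.png',cv2.resize(np.hstack([a,b]),None,fx=3.6,fy=3.6,interpolation=cv2.INTER_CUBIC))
"
```

```text
t 5.2 holder xy [-62.4  28.6] tcp z 52.0 tipz 38.0 F_holder [ 0.1 -0.2] Fz 0.4 open -0.2 toolx 76.69 tilt [ 0. -0. -1.]
```

View pics/both2.png

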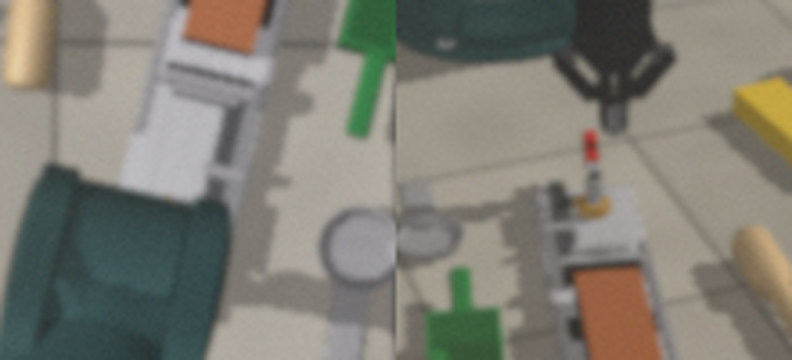

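```bash
python3 -c "
from h import *
P=lambda x,y,z:np.r_[O+RH@np.array([x,y]),z]
for nm,p in (('tip',P(-62.4,28.6,38)),('tip open?',P(-62.4,28.6,65)),('hub60',P(0,0,60)),('leverend',P(-90,5,58)),('deck rl',P(-45,44,16)),('stone nr',P(152,22,49)),('stone far',P(332,-38,49)),('base',np.zeros(3))): print(nm,proj('scene',p).round(1), 'in both2:',((proj('scene',p)[0]-[250,160])*3.6+[396,0]).round(0), proj('top',p).round(1))
"
python3 -c "
import cv2
b=cv2.imread('pics/scene2.png')[170:240,270:350]
cv2.imwrite('pics/b2.png',cv2.resize(b,None,fx=8,fy=8,interpolation=cv2.INTER_CUBIC))"
```

```text
tip [[309.5 203.2]] in both2: [610. 155.] [[321.5 227. ]]
tip open? [[309.6 196.9]] in both2: [610. 133.] [[321.5 227. ]]
hub60 [[304.  207.5]] in both2: [590. 171.] [[336.  208.7]]
leverend [[302.3 195.2]] in both2: [584. 127.] [[327. 238.]]
deck rl [[314.3 210.4]] in both2: [627. 181.] [[318.  220.2]]
stone nr [[316.6 234.2]] in both2: [636. 267.] [[340.8 157.8]]
stone far [[305.7 271.4]] in both2: [597. 401.] [[374.2 105.2]]
base [[277. 162.]] in both2: [493.   7.] [[315.1 374.9]]
```

View pics/b2.png

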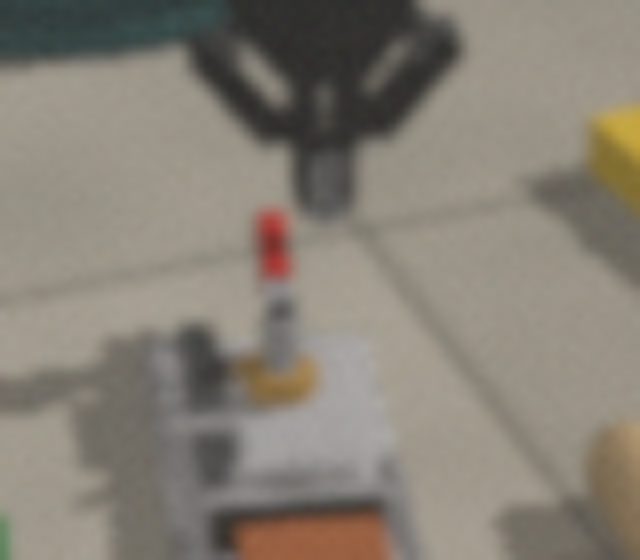

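```bash
python3 -c "
from h import *
p0=np.array([233.9,470,215.5])
M=R.from_quat([.85017,.5265,0,0]).as_matrix()
for n in('scene','top'):
    print(n,'tcp',proj(n,p0).round(1),'pads tips z14',[proj(n,p0+M@np.array([s*50,0,z])).round(1).tolist() for z in(14,0) for s in(-1,1)])
a=cv2.imread('pics/scene0.png')[50:130,360:450]; b=cv2.imread('pics/top0.png')[280:360,80:170]
cv2.imwrite('pics/s.png',cv2.resize(np.hstack([a,b]),None,fx=4.4,fy=4.4,interpolation=cv2.INTER_CUBIC))
"
```

```text
scene tcp [[398.3 121.8]] pads tips z14 [[[386.1, 124.5]], [[409.8, 125.5]], [[386.5, 121.4]], [[410.2, 122.3]]]
top tcp [[135.8 305.3]] pads tips z14 [[[154.2, 313.3]], [[121.3, 295.8]], [[152.5, 314.2]], [[119.2, 296.5]]]
```

View pics/s.png

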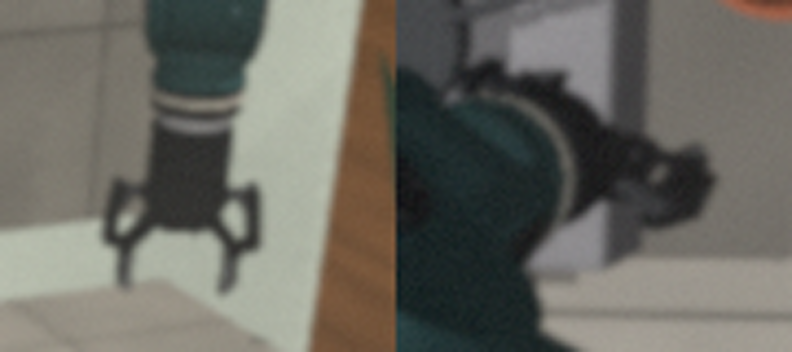

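The lever has not moved and the forces are near zero. In the scene view the tip at (310,196) sits about 6.5 px higher than predicted, which would mean the tips are about 27 mm higher than stated. To measure the tip height, I step aside over free counter and descend gently until contact.

```bash
python3 -m pendant '[{"offset":[0.04,-0.03,0],"rot":[0,0,0],"hand":1},{"offset":[0.02,-0.02,0],"rot":[0,0,0],"hand":1},{"offset":[0,0,0.03],"rot":[0,0,0],"hand":1},{"offset":[0,0,0.02],"rot":[0,0,0],"hand":1},{"offset":[0,0,0.01],"rot":[0,0,0],"hand":1},{"offset":[0,0,0.01],"rot":[0,0,0],"hand":1},{"offset":[0,0,0.01],"rot":[0,0,0],"hand":1},{"offset":[0,0,0.005],"rot":[0,0,0],"hand":1},{"offset":[0,0,0],"rot":[0,0,0],"hand":1},{"offset":[0,0,0],"rot":[0,0,0],"hand":1}]'; python3 -c "
from h import *
st([])
print(proj('scene',np.r_[O+RH@np.array([-77,46]),0]), proj('scene',np.r_[O+RH@np.array([-77,46]),12]))
cv2.imwrite('pics/scene3.png',ctrl.capture('scene')[:,:,::-1])
b=cv2.imread('pics/scene3.png')[170:240,270:350]
cv2.imwrite('pics/b3.png',cv2.resize(b,None,fx=8,fy=8,interpolation=cv2.INTER_CUBIC))"
```

```text
t: 6.3
tcp_pos: [433.7, 5.9, 26.5]
ee_rot: [0.0, 0.784, 0.62, 0.0]
contact_force: [0.4, -0.2, 0.4]
opening: -0.1
t 6.3 holder xy [-77.5  46.1] tcp z 26.5 tipz 12.5 F_holder [ 0.4 -0.1] Fz 0.4 open -0.1 toolx 76.68 tilt [ 0.e+00  1.e-04 -1.e+00]
[[313.50972085 209.40545368]] [[313.53823276 206.71420938]]
```

View pics/b3.png

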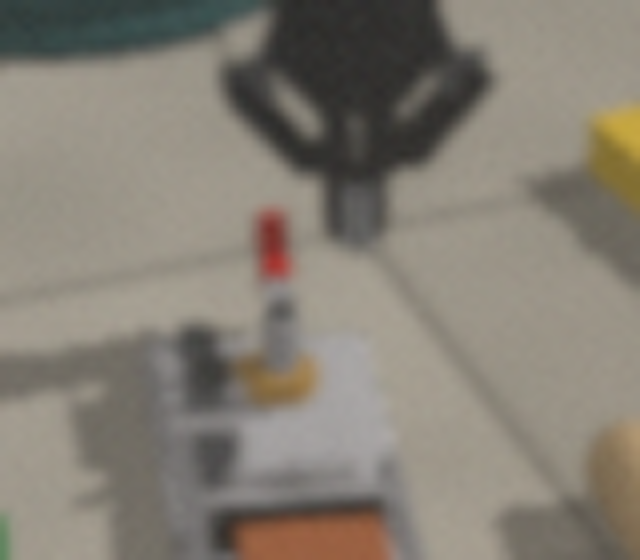

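```bash
python3 -m pendant '[{"offset":[0,0,0.01],"rot":[0,0,0],"hand":1},{"offset":[0,0,0.01],"rot":[0,0,0],"hand":1},{"offset":[0,0,0.008],"rot":[0,0,0],"hand":1},{"offset":[0,0,0.006],"rot":[0,0,0],"hand":1},{"offset":[0,0,0],"rot":[0,0,0],"hand":1},{"offset":[0,0,0],"rot":[0,0,0],"hand":1},{"offset":[0,0,0],"rot":[0,0,0],"hand":1},{"offset":[0,0,0],"rot":[0,0,0],"hand":1},{"offset":[0,0,0],"rot":[0,0,0],"hand":1},{"offset":[0,0,0],"rot":[0,0,0],"hand":1}]'; python3 -c "
from h import *
st([])"
```

```text
t: 7.35
tcp_pos: [433.7, 5.9, 16.3]
ee_rot: [0.0, 0.784, 0.62, 0.0]
contact_force: [-0.4, 0.1, -0.3]
opening: 0.4
t 7.35 holder xy [-77.5  46.1] tcp z 16.3 tipz 2.3 F_holder [-0.5  0. ] Fz -0.3 open 0.4 toolx 76.69 tilt [-0.e+00  1.e-04 -1.e+00]
```

```bash
python3 -m pendant '[{"offset":[0,0,0.01],"rot":[0,0,0],"hand":1},{"offset":[0,0,0.01],"rot":[0,0,0],"hand":1},{"offset":[0,0,0.01],"rot":[0,0,0],"hand":1},{"offset":[0,0,0.0],"rot":[0,0,0],"hand":1},{"offset":[0,0,0],"rot":[0,0,0],"hand":1},{"offset":[0,0,0],"rot":[0,0,0],"hand":1},{"offset":[0,0,0],"rot":[0,0,0],"hand":1},{"offset":[0,0,0],"rot":[0,0,0],"hand":1},{"offset":[0,0,0],"rot":[0,0,0],"hand":1},{"offset":[0,0,0],"rot":[0,0,0],"hand":1}]'; python3 -c "
from h import *
st([])
cv2.imwrite('pics/scene4.png',ctrl.capture('scene')[:,:,::-1]);cv2.imwrite('pics/top4.png',ctrl.capture('top')[:,:,::-1])
b=cv2.imread('pics/scene4.png')[170:240,270:350];a=cv2.imread('pics/top4.png')[190:260,290:370]
cv2.imwrite('pics/b4.png',cv2.resize(np.hstack([b,a]),None,fx=5,fy=5,interpolation=cv2.INTER_CUBIC))"
```

```text
t: 8.35
tcp_pos: [433.7, 6.0, 7.3]
ee_rot: [0.0, 0.784, 0.62, 0.0]
contact_force: [0.6, 0.7, 0.3]
opening: 0.1
t 8.35 holder xy [-77.5  46.2] tcp z 7.3 tipz -6.7 F_holder [0.4 0.8] Fz 0.3 open 0.1 toolx 76.69 tilt [ 0.e+00  1.e-04 -1.e+00]
```

View pics/b4.png

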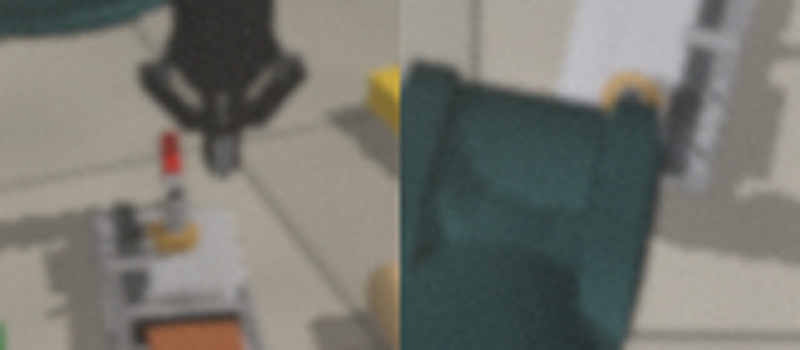

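Still no contact at a nominal −6.7 mm, so the real fingertips are about 27–30 mm higher than tips_ahead says. The image agrees: the tip is at (314.6,205), against a counter prediction of 209. I therefore set the tip at about tcp_z + 14–18 mm and go back to the lever's right side with a lower TCP.

```bash
python3 -m pendant '[{"offset":[0,0,-0.08],"rot":[0,0,0],"hand":1},{"offset":[0,0,-0.08],"rot":[0,0,0],"hand":1},{"offset":[-0.07,0.01,0],"rot":[0,0,0],"hand":1},{"offset":[-0.07,0.01,0],"rot":[0,0,0],"hand":1},{"offset":[-0.07,0.01,0],"rot":[0,0,0],"hand":1},{"offset":[-0.06,0.01,0],"rot":[0,0,0],"hand":1},{"offset":[0,0,0.05],"rot":[0,0,0],"hand":1},{"offset":[0,0,0.05],"rot":[0,0,0],"hand":1},{"offset":[0,0,0],"rot":[0,0,0],"hand":1},{"offset":[0,0,0],"rot":[0,0,0],"hand":1}]'; python3 -c "
from h import *
st([])
P=lambda x,y,z:np.r_[O+RH@np.array([x,y]),z]
print(proj('scene',[P(-65,46,z) for z in (0,10,20,30)]))
h=(ctrl.observe()['tcp_pos'][:2]-O)@RH
print(proj('scene',[P(h[0]+11,h[1],z) for z in (20,30,40,50)]))
cv2.imwrite('pics/scene5.png',ctrl.capture('scene')[:,:,::-1])
b=cv2.imread('pics/scene5.png')[170:240,270:350]
cv2.imwrite('pics/b5.png',cv2.resize(b,None,fx=8,fy=8,interpolation=cv2.INTER_CUBIC))"
```

```text
t: 9.45
tcp_pos: [426.6, -75.5, 25.5]
ee_rot: [-0.0, 0.784, 0.62, -0.0]
contact_force: [0.2, -0.8, 0.4]
opening: -0.2
t 9.45 holder xy [-65.7 -34.8] tcp z 25.5 tipz 11.5 F_holder [ 0.4 -0.7] Fz 0.4 open -0.2 toolx 76.69 tilt [ 1.e-04 -5.e-04 -1.e+00]
[[313.97742941 211.09513116]
 [314.00279302 208.84553832]
 [314.02831596 206.58172727]
 [314.05399977 204.30356179]]
[[292.79371929 209.57853444]
 [292.75155984 207.28140338]
 [292.70912459 204.96947665]
 [292.66641079 202.64260977]]
```

View pics/b5.png

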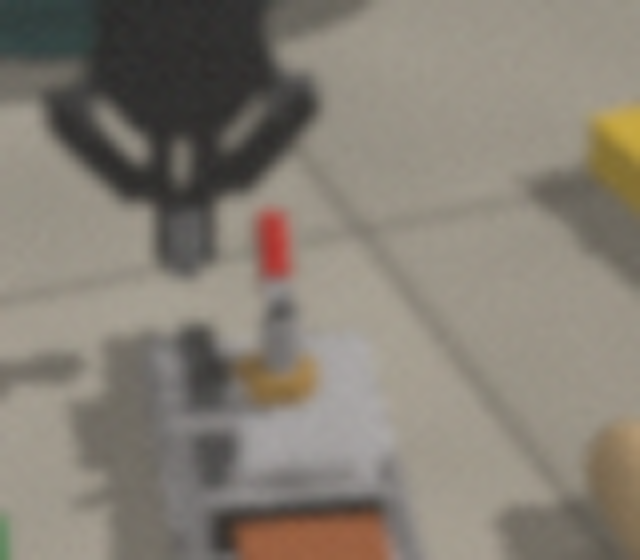

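```bash
python3 -m pendant '[{"offset":[0.02,0,0.02],"rot":[0,0,0],"hand":1},{"offset":[0.02,0,0],"rot":[0,0,0],"hand":1},{"offset":[0.013,0,0],"rot":[0,0,0],"hand":1},{"offset":[0.015,-0.004,0],"rot":[0,0,0],"hand":1},{"offset":[0.015,-0.004,0],"rot":[0,0,0],"hand":1},{"offset":[0.016,-0.002,0],"rot":[0,0,0],"hand":1},{"offset":[0.016,-0.002,0],"rot":[0,0,0],"hand":1},{"offset":[0.016,0,0],"rot":[0,0,0],"hand":1},{"offset":[0.0,0,0],"rot":[0,0,0],"hand":1},{"offset":[0.0,0,0],"rot":[0,0,0],"hand":1}]'; python3 -c "
from h import *
st([])
cv2.imwrite('pics/scene6.png',ctrl.capture('scene')[:,:,::-1])
b=cv2.imread('pics/scene6.png')[170:240,270:350]
cv2.imwrite('pics/b6.png',cv2.resize(b,None,fx=6,fy=6,interpolation=cv2.INTER_CUBIC))"
```

```text
t: 10.5
tcp_pos: [432.1, -36.2, 19.2]
ee_rot: [-0.0, 0.784, 0.621, 0.0]
contact_force: [-0.7, 0.6, -0.2]
opening: -0.2
t 10.5 holder xy [-69.4   4.8] tcp z 19.2 tipz 5.2 F_holder [-0.8  0.4] Fz -0.2 open -0.2 toolx 76.72 tilt [ 5.e-04 -3.e-04 -1.e+00]
```

View pics/b6.png

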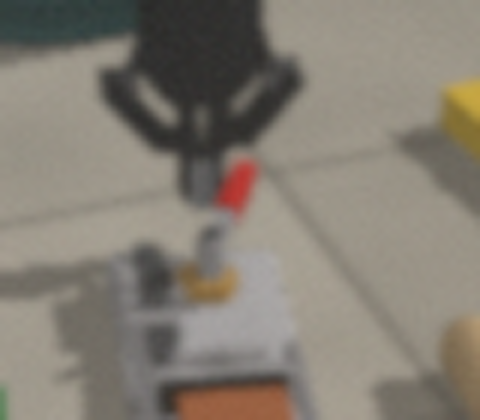

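The lever is now moving with the finger, so I continue round the arc.

```bash
python3 -m pendant '[{"offset":[0.013,0.004,0],"rot":[0,0,0],"hand":1},{"offset":[0.033,0.007,0],"rot":[0,0,0],"hand":1},{"offset":[0.033,0.012,0],"rot":[0,0,0],"hand":1},{"offset":[0.031,0.018,0],"rot":[0,0,0],"hand":1},{"offset":[0.029,0.024,0],"rot":[0,0,0],"hand":1},{"offset":[0.025,0.029,0],"rot":[0,0,0],"hand":1},{"offset":[0.019,0.034,0],"rot":[0,0,0],"hand":1},{"offset":[0.01,0.025,0],"rot":[0,0,0],"hand":1},{"offset":[0.007,0.025,0],"rot":[0,0,0],"hand":1},{"offset":[0.0,0,0],"rot":[0,0,0],"hand":1}]'; python3 -c "
from h import *
st([(-10.9,65.6,5)])
cv2.imwrite('pics/scene7.png',ctrl.capture('scene')[:,:,::-1])
b=cv2.imread('pics/scene7.png')[170:240,270:350]
cv2.imwrite('pics/b7.png',cv2.resize(b,None,fx=6,fy=6,interpolation=cv2.INTER_CUBIC))"
```

```text
t: 11.55
tcp_pos: [499.2, 9.5, 19.2]
ee_rot: [0.0, 0.784, 0.62, 0.0]
contact_force: [0.5, -0.6, 0.0]
opening: 0.1
t 11.55 holder xy [-14.5  64.7] tcp z 19.2 tipz 5.2 F_holder [ 0.6 -0.5] Fz 0.0 open 0.1 toolx 76.69 tilt [ 5.e-04  7.e-04 -1.e+00]
(-10.9, 65.6, 5) offset [0.003 0.012 0.001]
```

View pics/b7.png

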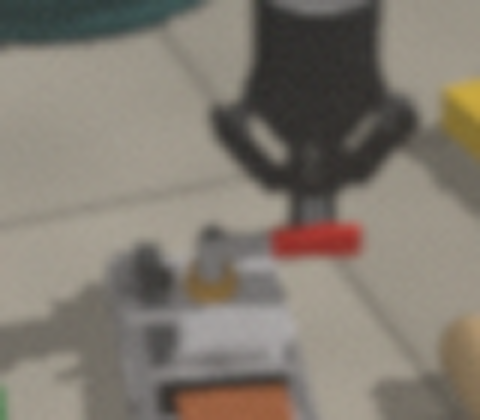

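```bash
python3 -m pendant '[{"offset":[0.003,0.012,0],"rot":[0,0,0],"hand":1},{"offset":[0,0.008,0],"rot":[0,0,0],"hand":1},{"offset":[0,0.004,0],"rot":[0,0,0],"hand":1},{"offset":[0,0,0],"rot":[0,0,0],"hand":1},{"offset":[0,0,0],"rot":[0,0,0],"hand":1},{"offset":[0,0,0],"rot":[0,0,0],"hand":1},{"offset":[0,0,0],"rot":[0,0,0],"hand":1},{"offset":[0,0,0],"rot":[0,0,0],"hand":1},{"offset":[0,0,0],"rot":[0,0,0],"hand":1},{"offset":[0,0,0],"rot":[0,0,0],"hand":1}]'; cat > lev.py <<'E'
from h import *
import sys
def lever(n):
    im=ctrl.capture(n)[:,:,::-1].copy(); cv2.imwrite(f'pics/{n}_{sys.argv[1]}.png',im)
    hsv=cv2.cvtColor(im,cv2.COLOR_BGR2HSV); m=((hsv[...,0]<8)|(hsv[...,0]>172))&(hsv[...,1]>120)&(hsv[...,2]>60)
    k,l,s,c=cv2.connectedComponentsWithStats(m.astype(np.uint8))
    g=proj(n,np.r_[O,49])[0]
    best=[(np.linalg.norm(c[i]-g),i) for i in range(1,k) if s[i,4]>8]
    d,i=min(best)
    h=(ray(n,[c[i]],52)[0,:2]-O)@RH
    print(n,"px",c[i].round(1),"area",s[i,4],"holder",h.round(1),"r",np.linalg.norm(h).round(1),"theta",np.arctan2(h[1],-h[0]).round(3))
    return im
if __name__=="__main__":
    st([]); 
    b=lever('scene')[170:240,270:350]
    if len(sys.argv)>2:
        a=lever('top')[170:240,300:380]; b=np.hstack([b,a])
    cv2.imwrite(f'pics/b_{sys.argv[1]}.png',cv2.resize(b,None,fx=4.9,fy=4.9,interpolation=cv2.INTER_CUBIC))
E
python3 lev.py 8
```

```text
t: 12.6
tcp_pos: [505.3, 8.8, 19.3]
ee_rot: [0.0, 0.784, 0.62, 0.0]
contact_force: [-1.1, -0.3, 0.8]
opening: -0.2
t 12.6 holder xy [-8.5 65.4] tcp z 19.3 tipz 5.3 F_holder [-1.  -0.5] Fz 0.8 open -0.2 toolx 76.69 tilt [ 0.e+00  1.e-04 -1.e+00]
scene px [322.6 210.2] area 66 holder [13.9 64.9] r 66.3 theta 1.781
```

View pics/b_8.png

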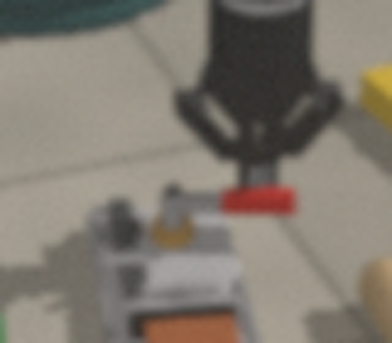

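The lever is at about 1.75–1.78 rad, at its stop. Next I back off, lift, and go behind the thumb plate.

```bash
python3 -m pendant '[{"offset":[0,-0.05,0],"rot":[0,0,0],"hand":1},{"offset":[0,0,-0.09],"rot":[0,0,0],"hand":1},{"offset":[0,0,-0.06],"rot":[0,0,0],"hand":1},{"offset":[-0.055,0.07,0],"rot":[0,0,0],"hand":1},{"offset":[-0.055,0.07,0],"rot":[0,0,0],"hand":1},{"offset":[-0.055,0.07,0],"rot":[0,0,0],"hand":1},{"offset":[-0.053,0.068,0],"rot":[0,0,0],"hand":1},{"offset":[0,0,0.07],"rot":[0,0,0],"hand":1},{"offset":[0,0,0.03],"rot":[0,0,0],"hand":1},{"offset":[0,0,0],"rot":[0,0,0],"hand":1}]'; python3 lev.py 9 t
```

```text
t: 13.65
tcp_pos: [555.7, -70.2, 33.2]
ee_rot: [-0.001, 0.784, 0.62, -0.001]
contact_force: [-1.2, -0.6, 0.6]
opening: 0.2
t 13.65 holder xy [58.7  0.1] tcp z 33.2 tipz 19.2 F_holder [-1.  -0.9] Fz 0.6 open 0.2 toolx 76.7 tilt [ 3.0e-04 -2.4e-03 -1.0e+00]
scene px [322.3 210.4] area 59 holder [14.9 63.6] r 65.3 theta 1.8
top px [310.2 198.5] area 16 holder [11.4 81.4] r 82.2 theta 1.71
```

View pics/b_9.png

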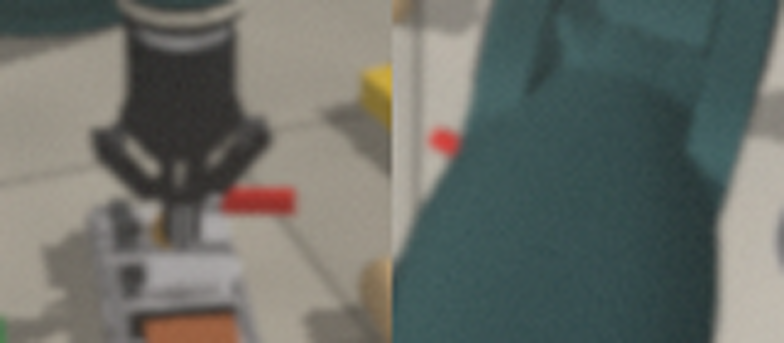

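```bash
python3 -c "
from h import *
P=lambda x,y,z:np.r_[O+RH@np.array([x,y]),z]
print(proj('scene',[P(70,0,z) for z in (30,40,50,60)]).round(1))"
python3 -m pendant '[{"offset":[0,0,0.03],"rot":[0,0,0],"hand":1},{"offset":[0,0,0.02],"rot":[0,0,0],"hand":1},{"offset":[0,0,0.01],"rot":[0,0,0],"hand":1},{"offset":[0,0,0],"rot":[0,0,0],"hand":1},{"offset":[0,0.03,0],"rot":[0,0,0],"hand":1},{"offset":[0,0.03,0],"rot":[0,0,0],"hand":1},{"offset":[0,0.02,0],"rot":[0,0,0],"hand":1},{"offset":[0,0.02,0],"rot":[0,0,0],"hand":1},{"offset":[0,0.02,0],"rot":[0,0,0],"hand":1},{"offset":[0,0.02,0],"rot":[0,0,0],"hand":1}]'; python3 lev.py 10
```

```text
[[306.7 225.5]
 [306.7 223.1]
 [306.7 220.7]
 [306.7 218.3]]
t: 14.75
tcp_pos: [597.8, -80.4, 16.2]
ee_rot: [-0.0, 0.784, 0.62, -0.0]
contact_force: [-2.9, -0.4, 1.3]
opening: 0.1
t 14.75 holder xy [ 1.021e+02 -1.000e-01] tcp z 16.2 tipz 2.2 F_holder [-2.8 -1. ] Fz 1.3 open 0.1 toolx 76.69 tilt [-1.e-04 -5.e-04 -1.e+00]
scene px [327.5 210.7] area 15 holder [19.7 81.5] r 83.9 theta 1.808
```

View pics/b_10.png

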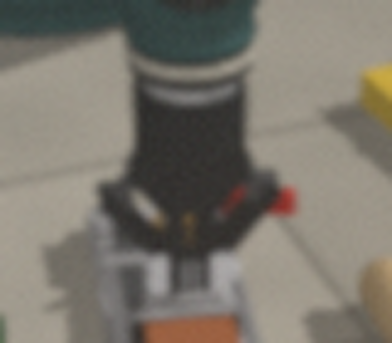

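```bash
python3 -m pendant '[{"offset":[0,0.01,0],"rot":[0,0,0],"hand":1},{"offset":[0,0.01,0],"rot":[0,0,0],"hand":1},{"offset":[0,0.01,0],"rot":[0,0,0],"hand":1},{"offset":[0,0.01,0],"rot":[0,0,0],"hand":1},{"offset":[0,0,0],"rot":[0,0,0],"hand":1},{"offset":[0,0,0],"rot":[0,0,0],"hand":1},{"offset":[0,0,0],"rot":[0,0,0],"hand":1},{"offset":[0,0,0],"rot":[0,0,0],"hand":1},{"offset":[0,0,0],"rot":[0,0,0],"hand":1},{"offset":[0,0,0],"rot":[0,0,0],"hand":1}]'; python3 -c "
from h import *
st([])"
python3 -m pendant '[{"offset":[0,0.008,0],"rot":[0,0,0],"hand":1},{"offset":[0,0,0],"rot":[0,0,0],"hand":1},{"offset":[0,0,0],"rot":[0,0,0],"hand":1},{"offset":[0,0,0],"rot":[0,0,0],"hand":1},{"offset":[0,0,0],"rot":[0,0,0],"hand":1},{"offset":[0,0,0],"rot":[0,0,0],"hand":1},{"offset":[0,0,0],"rot":[0,0,0],"hand":1},{"offset":[0,0,0],"rot":[0,0,0],"hand":1},{"offset":[0,0,0],"rot":[0,0,0],"hand":1},{"offset":[0,0,0],"rot":[0,0,0],"hand":1}]'; python3 -c "
from h import *
st([])"
```

```text
t: 15.8
tcp_pos: [609.4, -83.1, 16.4]
ee_rot: [0.0, 0.784, 0.62, 0.0]
contact_force: [-1.0, 0.6, -0.3]
opening: 0.2
t 15.8 holder xy [ 1.14e+02 -1.00e-01] tcp z 16.4 tipz 2.4 F_holder [-1.1  0.3] Fz -0.3 open 0.2 toolx 76.69 tilt [ 1.e-04  3.e-04 -1.e+00]
t: 16.8
tcp_pos: [611.3, -83.5, 16.3]
ee_rot: [-0.0, 0.784, 0.62, -0.0]
contact_force: [-4.1, 0.4, 2.4]
opening: 0.3
t 16.8 holder xy [115.9  -0. ] tcp z 16.3 tipz 2.3 F_holder [-4.1 -0.6] Fz 2.4 open 0.3 toolx 76.69 tilt [ 0.e+00 -5.e-04 -1.e+00]
```

```bash
python3 -m pendant '[{"offset":[0,0.004,0],"rot":[0,0,0],"hand":1},{"offset":[0,0,0],"rot":[0,0,0],"hand":1},{"offset":[0,0.004,0],"rot":[0,0,0],"hand":1},{"offset":[0,0,0],"rot":[0,0,0],"hand":1},{"offset":[0,0,0],"rot":[0,0,0],"hand":1},{"offset":[0,0,0],"rot":[0,0,0],"hand":1},{"offset":[0,0,0],"rot":[0,0,0],"hand":1},{"offset":[0,0,0],"rot":[0,0,0],"hand":1},{"offset":[0,0,0],"rot":[0,0,0],"hand":1},{"offset":[0,0,0],"rot":[0,0,0],"hand":1}]'; python3 lev.py 11 t
```

```text
t: 17.8
tcp_pos: [613.6, -84.1, 16.3]
ee_rot: [-0.0, 0.784, 0.62, -0.0]
contact_force: [-5.7, 1.1, 3.1]
opening: 0.1
t 17.8 holder xy [118.3  -0. ] tcp z 16.3 tipz 2.3 F_holder [-5.8 -0.2] Fz 3.1 open 0.1 toolx 76.69 tilt [ 0.e+00 -5.e-04 -1.e+00]
scene px [288.9 288.6] area 374 holder [401.1 -94.1] r 412.0 theta -2.911
top px [351.5  47.2] area 143 holder [489.4  70.9] r 494.5 theta 2.998
```

```bash
python3 -c "
from h import *
im=cv2.imread('pics/top_11.png')
a=im[90:170,320:400]; b=cv2.imread('pics/scene_11.png')[200:280,270:350]
cv2.imwrite('pics/c11.png',cv2.resize(np.hstack([a,b]),None,fx=5,fy=5,interpolation=cv2.INTER_CUBIC))"
```

```text
(no output)
```

View pics/c11.png

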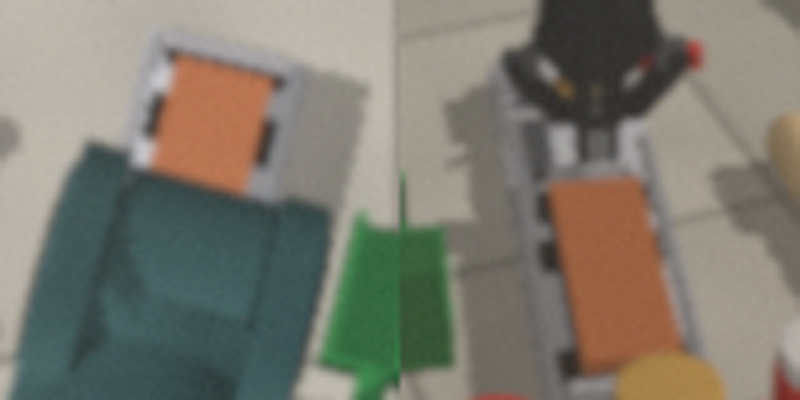

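```bash
python3 -m pendant '[{"offset":[0,0.005,0],"rot":[0,0,0],"hand":1},{"offset":[0,0,0],"rot":[0,0,0],"hand":1},{"offset":[0,0,0],"rot":[0,0,0],"hand":1},{"offset":[0,0,0],"rot":[0,0,0],"hand":1},{"offset":[0,0,0],"rot":[0,0,0],"hand":1},{"offset":[0,0,0],"rot":[0,0,0],"hand":1},{"offset":[0,0,0],"rot":[0,0,0],"hand":1},{"offset":[0,0,0],"rot":[0,0,0],"hand":1},{"offset":[0,0,0],"rot":[0,0,0],"hand":1},{"offset":[0,0,0],"rot":[0,0,0],"hand":1}]'|grep force
python3 -m pendant '[{"offset":[0,0.005,0],"rot":[0,0,0],"hand":1},{"offset":[0,0,0],"rot":[0,0,0],"hand":1},{"offset":[0,0,0],"rot":[0,0,0],"hand":1},{"offset":[0,0,0],"rot":[0,0,0],"hand":1},{"offset":[0,0,0],"rot":[0,0,0],"hand":1},{"offset":[0,0,0],"rot":[0,0,0],"hand":1},{"offset":[0,0,0],"rot":[0,0,0],"hand":1},{"offset":[0,0,0],"rot":[0,0,0],"hand":1},{"offset":[0,0,0],"rot":[0,0,0],"hand":1},{"offset":[0,0,0],"rot":[0,0,0],"hand":1}]'|grep force; python3 -c "
from h import *
st([])"
```

```text
contact_force: [-6.6, 0.8, 3.1]
contact_force: [-13.3, 2.5, 9.5]
t 19.9 holder xy [119.6  -0. ] tcp z 16.1 tipz 2.1 F_holder [-13.5  -0.6] Fz 9.5 open 0.2 toolx 76.69 tilt [-1.0e-04 -3.5e-03 -1.0e+00]
```

```bash
python3 -m pendant '[{"offset":[0,0.004,0],"rot":[0,0,0],"hand":1},{"offset":[0,0,0],"rot":[0,0,0],"hand":1},{"offset":[0,0,0],"rot":[0,0,0],"hand":1},{"offset":[0,0,0],"rot":[0,0,0],"hand":1},{"offset":[0,0,0],"rot":[0,0,0],"hand":1},{"offset":[0,0,0],"rot":[0,0,0],"hand":1},{"offset":[0,0,0],"rot":[0,0,0],"hand":1},{"offset":[0,0,0],"rot":[0,0,0],"hand":1},{"offset":[0,0,0],"rot":[0,0,0],"hand":1},{"offset":[0,0,0],"rot":[0,0,0],"hand":1}]'|grep force; python3 -c "
from h import *
st([])"
```

```text
contact_force: [-21.6, 3.9, 14.2]
t 20.9 holder xy [ 1.196e+02 -1.000e-01] tcp z 16.0 tipz 2.0 F_holder [-21.9  -1.2] Fz 14.2 open 0.5 toolx 76.69 tilt [-2.0e-04 -5.5e-03 -1.0e+00]
```

The push stalled at 21.9 N with finger centre x=119.6 (predicted 119), so the stone is snug. Next I retreat and go round to the +x side of the lever.

```bash
python3 -m pendant '[{"offset":[0,-0.08,0],"rot":[0,0,0],"hand":1},{"offset":[0,-0.08,0],"rot":[0,0,0],"hand":1},{"offset":[0,0,-0.08],"rot":[0,0,0],"hand":1},{"offset":[0,0,-0.08],"rot":[0,0,0],"hand":1},{"offset":[0.07,-0.03,0],"rot":[0,0,0],"hand":1},{"offset":[0.07,-0.03,0],"rot":[0,0,0],"hand":1},{"offset":[0.07,-0.03,0],"rot":[0,0,0],"hand":1},{"offset":[0,0,0.05],"rot":[0,0,0],"hand":1},{"offset":[0,0,0],"rot":[0,0,0],"hand":1},{"offset":[0,0,0],"rot":[0,0,0],"hand":1}]'|grep force; python3 lev.py 12 t
```

```text
contact_force: [-0.3, -0.1, 0.2]
t 21.9 holder xy [48.2 62.8] tcp z 49.5 tipz 35.5 F_holder [-0.3 -0.2] Fz 0.2 open 0.0 toolx 76.68 tilt [-0.e+00  3.e-04 -1.e+00]
scene px [318.1 210.6] area 21 holder [14.2 48.6] r 50.7 theta 1.855
top px [351.5  47.2] area 140 holder [489.6  70.9] r 494.7 theta 2.998
```

View pics/b_12.png

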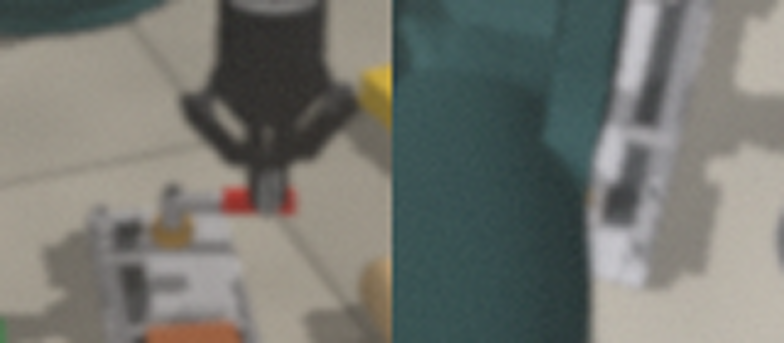

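```bash
python3 -c "
from h import *
w=[(48.2,62.8)]
for th in [1.75,1.6,1.45,1.3,1.15,1.,.85,.7,.55,.4,.25,.12,.02]:
    s=7+11*np.sin(th)+14.5*abs(np.cos(th))
    r=64; w.append((r*-np.cos(th)+s*np.sin(th), r*np.sin(th)+s*np.cos(th)))
w=np.array(w); print(np.c_[w,np.vstack([[0,0],(np.diff(w,axis=0)/300)[:,::-1]])].round(3))
"
python3 -m pendant '[{"offset":[0,0,0.05],"rot":[0,0,0],"hand":1},{"offset":[0,0,0.05],"rot":[0,0,0],"hand":1},{"offset":[0,0,0],"rot":[0,0,0],"hand":1},{"offset":[0,-0.03,0],"rot":[0,0,0],"hand":1},{"offset":[0,-0.03,0],"rot":[0,0,0],"hand":1},{"offset":[0,0,0],"rot":[0,0,0],"hand":1},{"offset":[0,0,0],"rot":[0,0,0],"hand":1},{"offset":[0,0,0],"rot":[0,0,0],"hand":1},{"offset":[0,0,0],"rot":[0,0,0],"hand":1},{"offset":[0,0,0],"rot":[0,0,0],"hand":1}]'|grep force; python3 lev.py 13
```

```text
[[ 4.8200e+01  6.2800e+01  0.0000e+00  0.0000e+00]
 [ 3.1489e+01  5.9337e+01 -1.2000e-02 -5.6000e-02]
 [ 2.0280e+01  6.3435e+01  1.4000e-02 -3.7000e-02]
 [ 1.1812e+01  6.5904e+01  8.0000e-03 -2.8000e-02]
 [ 3.5750e+00  6.7413e+01  5.0000e-03 -2.7000e-02]
 [-5.1830e+00  6.7797e+01  1.0000e-03 -2.9000e-02]
 [-1.4308e+01  6.6870e+01 -3.0000e-03 -3.0000e-02]
 [-2.3582e+01  6.4472e+01 -8.0000e-03 -3.1000e-02]
 [-3.2731e+01  6.0486e+01 -1.3000e-02 -3.0000e-02]
 [-4.1436e+01  5.4860e+01 -1.9000e-02 -2.9000e-02]
 [-4.9353e+01  4.7617e+01 -2.4000e-02 -2.6000e-02]
 [-5.6129e+01  3.8866e+01 -2.9000e-02 -2.3000e-02]
 [-6.0821e+01  3.0211e+01 -2.9000e-02 -1.6000e-02]
 [-6.3553e+01  2.2993e+01 -2.4000e-02 -9.0000e-03]]
contact_force: [0.2, -0.2, -0.5]
t 23.0 holder xy [30.  62.9] tcp z 19.3 tipz 5.3 F_holder [ 0.3 -0.2] Fz -0.5 open -0.1 toolx 76.69 tilt [ 0.e+00  1.e-04 -1.e+00]
scene px [317.5 210.2] area 18 holder [11.6 46.7] r 48.2 theta 1.814
```

View pics/b_13.png

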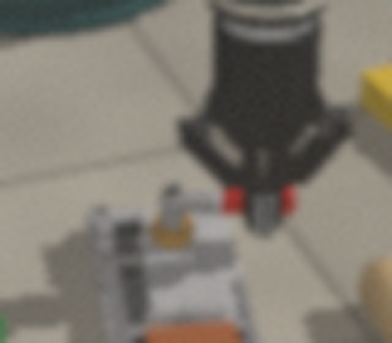

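```bash
python3 -m pendant '[{"offset":[0.002,-0.032,0],"rot":[0,0,0],"hand":1},{"offset":[0.008,-0.028,0],"rot":[0,0,0],"hand":1},{"offset":[0.005,-0.027,0],"rot":[0,0,0],"hand":1},{"offset":[0.001,-0.029,0],"rot":[0,0,0],"hand":1},{"offset":[-0.003,-0.03,0],"rot":[0,0,0],"hand":1},{"offset":[-0.008,-0.031,0],"rot":[0,0,0],"hand":1},{"offset":[-0.013,-0.03,0],"rot":[0,0,0],"hand":1},{"offset":[-0.019,-0.029,0],"rot":[0,0,0],"hand":1},{"offset":[0,0,0],"rot":[0,0,0],"hand":1},{"offset":[0,0,0],"rot":[0,0,0],"hand":1}]'|grep force; python3 lev.py 14
```

```text
contact_force: [-0.2, -0.4, -1.0]
t 24.05 holder xy [-41.6  54.6] tcp z 19.2 tipz 5.2 F_holder [-0.1 -0.4] Fz -1.0 open -0.3 toolx 76.66 tilt [-1.e-04 -1.e-03 -1.e+00]
scene px [311.7 201.6] area 28 holder [-49.2  34.8] r 60.3 theta 0.615
```

View pics/b_14.png

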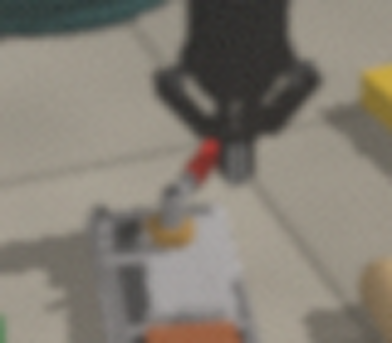

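```bash
python3 -m pendant '[{"offset":[-0.024,-0.026,0],"rot":[0,0,0],"hand":1},{"offset":[-0.029,-0.023,0],"rot":[0,0,0],"hand":1},{"offset":[-0.029,-0.016,0],"rot":[0,0,0],"hand":1},{"offset":[-0.012,-0.005,0],"rot":[0,0,0],"hand":1},{"offset":[-0.012,-0.004,0],"rot":[0,0,0],"hand":1},{"offset":[0,0,0],"rot":[0,0,0],"hand":1},{"offset":[0,0,0],"rot":[0,0,0],"hand":1},{"offset":[0,0,0],"rot":[0,0,0],"hand":1},{"offset":[0,0,0],"rot":[0,0,0],"hand":1},{"offset":[0,0,0],"rot":[0,0,0],"hand":1}]'|grep force; python3 lev.py 15
```

```text
contact_force: [-0.2, -0.1, 0.3]
t 25.1 holder xy [-63.4  23. ] tcp z 19.2 tipz 5.2 F_holder [-0.2 -0.1] Fz 0.3 open -0.1 toolx 76.7 tilt [-3.e-04 -6.e-04 -1.e+00]
scene px [302.8 199.8] area 26 holder [-66.2   4. ] r 66.3 theta 0.061
```

View pics/b_15.png

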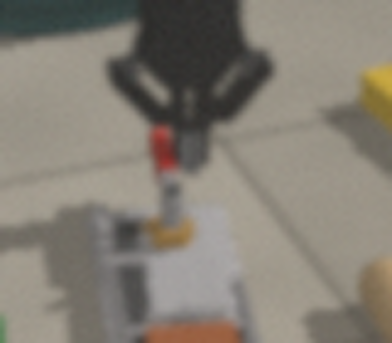

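```bash
python3 -m pendant '[{"offset":[-0.006,0,0],"rot":[0,0,0],"hand":1},{"offset":[-0.004,0,0],"rot":[0,0,0],"hand":1},{"offset":[0,0,0],"rot":[0,0,0],"hand":1},{"offset":[0,0,0],"rot":[0,0,0],"hand":1},{"offset":[0,0,0],"rot":[0,0,0],"hand":1},{"offset":[0,0,0],"rot":[0,0,0],"hand":1},{"offset":[0,0,0],"rot":[0,0,0],"hand":1},{"offset":[0,0,0],"rot":[0,0,0],"hand":1},{"offset":[0,0,0],"rot":[0,0,0],"hand":1},{"offset":[0,0,0],"rot":[0,0,0],"hand":1}]'|grep force
python3 -c "
from h import *
st([])"
python3 -m pendant '[{"offset":[0.05,0,0],"rot":[0,0,0],"hand":1},{"offset":[0.05,0,0],"rot":[0,0,0],"hand":1},{"offset":[0,0,-0.14],"rot":[0,0,0],"hand":1},{"offset":[0,0,-0.14],"rot":[0,0,0],"hand":1},{"offset":[0,0,-0.14],"rot":[0,0,0],"hand":1},{"offset":[0,0,-0.14],"rot":[0,0,0],"hand":1},{"offset":[0.14,-0.05,0],"rot":[0,0,0],"hand":1},{"offset":[0.14,-0.05,0],"rot":[0,0,0],"hand":1},{"offset":[0.14,-0.05,0],"rot":[0,0,0],"hand":1},{"offset":[0.14,-0.05,0],"rot":[0,0,0],"hand":1}]'|grep force
python3 lev.py 16 t; python3 -c "
from h import *
a=cv2.imread('pics/top_16.png')[90:250,300:400]; b=cv2.imread('pics/scene_16.png')[170:290,240:350]
cv2.imwrite('pics/c16.png',np.hstack([cv2.resize(a,(375,600),interpolation=cv2.INTER_CUBIC),cv2.resize(b,(420,600),interpolation=cv2.INTER_CUBIC)]))"
```

```text
contact_force: [5.3, 21.8, 0.1]
t 26.15 holder xy [-63.4  22.4] tcp z 19.2 tipz 5.2 F_holder [ 0.2 22.5] Fz 0.1 open 0.5 toolx 76.78 tilt [ 5.8e-03 -3.0e-04 -1.0e+00]
contact_force: [0.9, -0.4, -0.6]
t 27.15 holder xy [-124.   219.4] tcp z 187.4 tipz 173.4 F_holder [ 0.9 -0.2] Fz -0.6 open -0.2 toolx 76.66 tilt [-2.e-04  3.e-04 -1.e+00]
scene px [302.6 200.2] area 21 holder [-63.5   3. ] r 63.6 theta 0.047
top px [330.4 229.2] area 55 holder [-62.4   1.4] r 62.4 theta 0.023
```

View pics/c16.png

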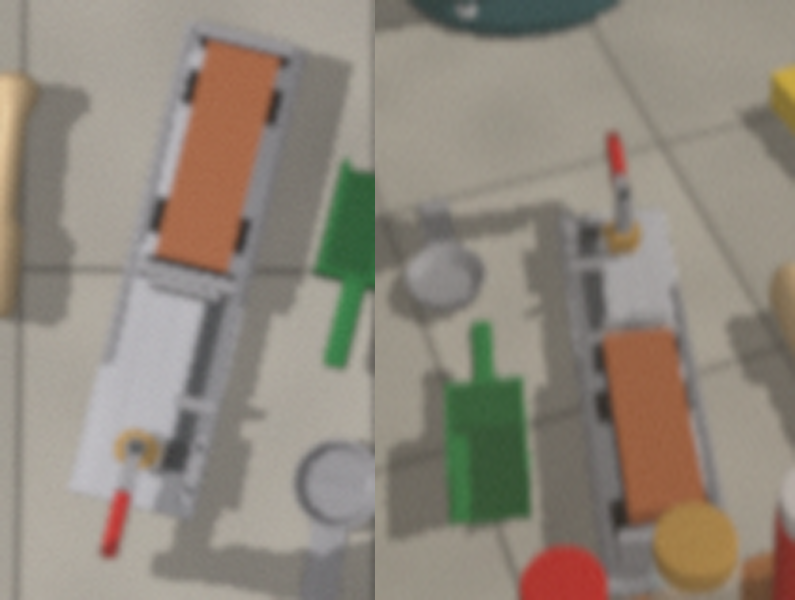

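The top view shows the stone between both jaws, with the near jaw strip at crop (195,265) touching it. The lever points straight back. I check the bar end and the stone numerically, then hand in.

```bash
python3 - <<'E'
from h import *
im=cv2.imread('pics/top_16.png'); hsv=cv2.cvtColor(im,cv2.COLOR_BGR2HSV)
m=((hsv[...,0]>=5)&(hsv[...,0]<16)&(hsv[...,1]>110)&(hsv[...,2]>90)).astype(np.uint8)
k,l,s,c=cv2.connectedComponentsWithStats(m)
for i in range(1,k):
    if 340<c[i,0]<380 and 100<c[i,1]<180 and s[i,4]>300: print("stone",((ray("top",[c[i]],49)[0,:2]-O)@RH).round(1), cv2.minAreaRect(np.argwhere(l==i)[:,::-1].astype(np.float32)))
p=np.array([172,470])/3.75+[300,90]-.4
print("bar end",((ray("top",[p],29)[0,:2]-O)@RH).round(1),"want -10,-35.5")
p=np.array([[150,270],[235,290]])/3.75+[300,90]-.4
print("plate",((ray("top",p,46)[:,:2]-O)@RH).round(1))
a=cv2.imread('pics/top0.png'); d=cv2.absdiff(a,im).max(2)
cv2.imwrite('pics/diff.png',(d>40).astype(np.uint8)*255)
ctrl.job_done(); st([])
E
```

```text
stone [241.8  -8.1] ((357.5294189453125, 131.38235473632812), (21.10059928894043, 58.69362258911133), 14.03624439239502)
bar end [-10.1 -32.7] want -10,-35.5
plate [[140.3  22.8]
 [141.  -46.9]]
the job is handed in; nothing more can be done
the job is handed in; nothing more can be done
```

View pics/diff.png

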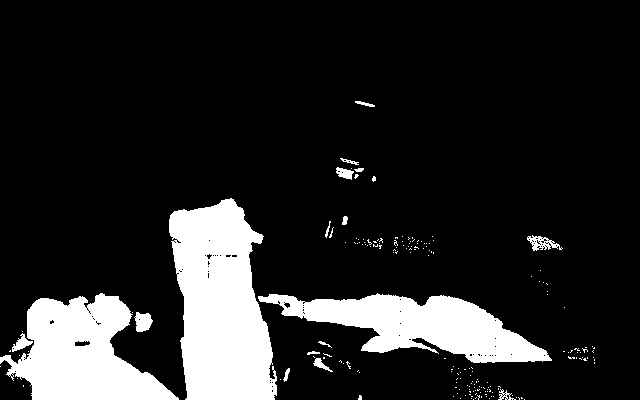

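I carried out all three steps and handed the job in at about 27 s of the 58 s allowed. I turned the lever to its stop, pushed the jaw until the stone was snug, then pushed the lever back to lock it. The system gives no verdict, so success rests on the checks below.

**Last checks:**
- **Cam:** the lever reads 0.02 rad in the top view and 0.05 rad in the scene view. The final push met about 22 N against the zero stop.
- **Jaw:** the push stalled at about 22 N with the finger at x = 119.6 mm, where 119 was expected. The bar end reads x = -10.1 mm, and -10 means snug.
- **Stone:** it lies flat at holder (241.8, -8.1) mm, where 244 is the nominal x for snug. That is within the error of the camera measurement.
- **Other objects:** comparing the top view before and after shows changes only at the stone, jaw and lever, and in the arm and its shadows. The arm hides part of the counter in that view. The gripper was clear, with no force beyond sensor noise.

**What disagreed:**
- **Fingertip height:** the fingertips were really about 30 mm higher than `ctrl.tips_ahead` (14 mm) implies. My first lever push passed over the lever without touching it. I estimated the true height from the scene camera, and moved the tool lower for every push after that.
- **Small offsets:** the bar end's y was about 3 mm off nominal. The steeper scene view gave lever angles up to 0.1 rad away from the top view when the lever was at its stop.

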